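# Latch the overfull attachment case

## Robot

A 6-joint arm with a two-finger parallel gripper is mounted at the origin on the work surface. World frame = base frame: x ahead of the robot, y to its left, z up, the work surface at z = 0. Lengths are in m, angles in rad, forces in N, time in s.
With the tool pointing down it reaches from about 0.325 to 0.9 m from the base axis. Payload 6.1 kg.
Tool frame: the origin (TCP) lies midway between the tips of the shut fingers; the grasp point (between the pads) lies 19 mm behind it; x points along the fingers, y is the direction in which the jaws open and shut, and the axes are right-handed (so a half turn about x gives the same grasp; the last joint's range is limited). The gripper opens to 85 mm and grips with 20 to 120 N. Pads are 22 mm wide; open, the fingers measure 114 mm over their backs; the gripper's body (76 mm by 85 mm) begins 54 mm behind the grasp point. The pads swing forward as they close: fully open they stand 13 mm farther back than shut.
Start: joints at [1.183, 0.22, 1.526, -0, 1.395, -0.126], TCP at [0.162, 0.604, 0.231] pointing down, gripper open.
Joint ranges: [-2.98, 2.98], [-0.91, 2.08], [0.09, 2.57], [-1.24, 4.39], [0.2, 2.65], [-2.68, 2.68]. Speed limits (rad/s): [2.57, 2.57, 3.01, 3.14, 3.14, 3.14].

## Interface

Orientations are given as [roll, pitch, yaw] about the fixed x, y, z axes, in that order (R = Rz(yaw) Ry(pitch) Rx(roll)).
In Python, from plant import movep, move_l, set_joints, gripper_to, hold, inverse_kinematics, observe, get_image, get_calibration, Unreachable, job_done gives the robot as it stands. Calls block until the motion is done:
- movep(position, orientation): joint-space move of the TCP to a pose.
- move_l(position, feed=0.15, rotation=None, max_force=None): straight line of the TCP; rotation=None keeps the orientation; feed is the mean speed in m/s. With max_force (N) it stops when the force on the tool has changed by that much, and returns True; else False.
- set_joints(angles): joint-space move.
- gripper_to(opening, f_grip=None): finger opening in m; f_grip is the grip in N (None keeps the last); returns when the fingers have stopped.
- hold(seconds).
- inverse_kinematics(position, orientation): joint angles nearest the present ones, or None.
- observe(): the state.
- get_image(name): name is "side" or "top" or "wrist"; returns (picture, depth): 420x560x3 uint8, red, green, blue; 420x560 float32, m along the optical axis (not along the pixel's ray), 0 where there is no reading.
- get_calibration(name): a dict with "intrinsics" (3x3 intrinsics, pixels), "dist_coeffs" ([k1, k2, p1, p2, k3] as OpenCV has them; the pictures are not rectified), "world_from_camera" (4x4, takes a point from camera to world coordinates). Camera axes: x right, y down, z forward; pixel columns grow to the right and rows downward; lengths in m; the calibration is good to about 2 mm. A picture is of the moment at which its call begins: read the wrist's pose just before it. get_calibration takes no time and is no camera call; for the wrist camera it gives the pose at the moment of the call.
A pose or a line that the arm cannot do raises Unreachable and nothing moves.
- job_done(): hands the job in, once; it reports no verdict.
The state is a dict: "time_s": time; "q": joint angles; "joint_velocities": joint speeds; "joint_torque": joint torques, N m; "eef_pos": TCP position; "tcp_rot": TCP orientation; "ft_force": force on the tool from outside, world axes, zero at the start; "torque": the same for the moment, N m; "opening": finger opening in m.
Only numpy, scipy, OpenCV 4.12 (cv2) and the standard library are available. Lean on these libraries where they do the work, as an engineer would, in place of code of your own. Each camera call takes 0.05 s, during which the arm holds its last target. There are 200 camera calls.

## Task

Close the sewing-attachment case with its draw latch: throw the lever fully over towards the keeper, press the claw down over the keeper bar until it is properly caught behind it, then swing the lever back past dead centre and press it home flat, so that the lid is drawn shut. Go by feel and do not force anything: never push on the case or its latch with more than 25 N, and leave the things around it where they are.

Things in the scene. Friction and masses are not known exactly. Their poses are not given: they have to be found in the camera images.
- case: Aluminium case standing upright like a briefcase, fixed: 150 deep x 300 wide x 180 mm tall. Origin on the table below the middle of the parting line. x points from the deep half (x -100 to -2) to the shallow half, the lid (2 to 50); z up. A draw latch sits on top (z = 180) and works in the plane y = 0: lever and claw on the deep half, keeper on the lid.
- case_lid (a joint): Lid angle, rad: 0 shut, positive leaning open towards the case's +x. Hinged along its bottom edge at case x = 0, z = 8 mm. A springy lining holds it ajar at about 0.058 (11 mm gap at the top); holding it shut takes about 30 N at the top, less in proportion when less far.
- latch_lever (a joint): Lever angle, rad: 0 home, flat above the case top, pointing to the case's -x, on a rubber bumper; grows as it swings up (1.57 upright) and over towards the keeper to its open stop at 1.95. Friction keeps it where left (1 N at its end). With the claw hooked, swinging it back takes up to about 6 N near its end; dead centre lies at 0.2 to 0.5, it must be pressed past that to 0.
- lever_pivot (a point): Lever hinge axis (along the case's y), at case (-30, 0, 196) mm.
- lever_end (a point): Free end of the steel lever, a flat bar 22 mm wide, 4 thick, 65 long from its pivot. The point lies 65 from the pivot, on the face that looks up when home and towards the keeper when upright.
- latch_claw (a joint): Angle of claw to lever, rad: 0 as when latched, grows as the claw lifts. Its pin is on the lever, 10 mm from the lever pivot towards the free end and 0.40 rad below the lever's line when home. Rise of the claw above its latched, level attitude = claw angle minus lever angle. Friction keeps it where left (under 1 N at its lip).
- claw_top (a point): Top of the claw's crosspiece, above its lip; 68 mm from the claw's pin. The crosspiece is a plate 24 long, 42 wide, 4 thick, ending 3 beyond this point. From it hangs the lip, with a round nose (radius 3) centred 9 below this point, 5 below the plate's underside. Latched, this point is about 8 above the keeper bar's centre and 6 beyond it (+x).
- keeper_post (a point): Point on the lid's top face at the middle of the keeper's foot; lid shut: case (22, 0, 180) mm. The keeper is a round steel bar, 8 mm thick, 22 long along y, held by two cheeks over this point. Its height was set by screws and is not measured: the bar's centre may be anywhere from 13 to 27 above this point.
- keeper_out (a point): Point on the lid's top 6 mm outward (+x) of keeper_post, about where the nose comes down. Lever on its open stop: the nose lands on the bar's far slope; pressed (4 to 8 N above the lip) it wedges the lid in a few mm and drops behind the bar until the crosspiece rests on the bar; then the force rises steeply. Lever short of its stop: the nose lands on or before the bar and does not catch.
- cone_a: Bystander: dark green thread cone, 120 tall (mm); origin at the centre of its underside.
- cone_b: Bystander: brownish thread cone, 100 tall, beside the case (mm); origin at the centre of its underside.
- spool_a: Bystander: small thread spool, 26 across, 40 tall, standing on top of the case's deep half near one end (mm); origin at the centre of its underside.
- spool_b: Bystander: small thread spool, 26 across, 40 tall, on the table in front of the lid (mm); origin at the centre of its underside.
- clapper: Bystander: wooden pressing block 50 x 140 x 35 (mm); origin at the centre of its underside.
- pin_bowl: Bystander: steel pin bowl, 90 across, 30 tall (mm); origin at the centre of its underside.
- shears: Bystander: tailor's shears lying flat, 250 long (mm); origin at the centre of its underside.

How it is judged:
At the end, for the whole second after the job is handed in: The lever lies home (within 0.08 rad of flat) and at rest, and the lid is held drawn shut by the hooked claw (lid angle under 0.017 rad, a gap under about 3 mm) (value of joint latch_lever below 0.08 rad and value of joint case_lid below 0.017 rad and velocity of joint latch_lever below 0.1 rad/s); the robot touches nothing.
It fails at once if the robot pushes on the case or its latch with more than 25 N (contact force between the fingers and case above 25 N or contact force between the arm and case above 30 N).
It fails at once if a bystander is moved by more than 30 mm (distance of any of cone_a, cone_b, spool_a, spool_b, clapper, pin_bowl, shears from where it was at the start of the episode above 0.03 m).
It also fails if it takes over 56 s, if anything falls off the work surface, if the arm or the gripper's body presses on something with over 40 N, if the wrist force passes 120 N, or if a joint passes its speed limit or range.

## Working session

There is one attempt and no reset: what is moved stays moved. The work goes in short steps, each a Python script; the robot and the scene stay as the last script left them, time stands still between calls to the robot, and variables do not carry over. Pictures are saved under pics/ and viewed, on a budget of 10 in all, crops included, one or two more only if the job needs it, and the job is handed in when it is done.

```bash
ls; mkdir -p pics; cat > h.py <<'E'
import numpy as np, cv2
from plant import *
def snap(n):
    c=get_calibration(n); im,d=get_image(n); return im,d,c
def cloud(d,c):
    h,w=d.shape; u,v=np.meshgrid(np.arange(w),np.arange(h))
    p=cv2.undistortPoints(np.stack([u,v],-1).reshape(-1,1,2).astype(np.float64),c["intrinsics"],np.array(c["dist_coeffs"])).reshape(h,w,2)
    P=np.dstack([p*d[...,None],d]); T=np.array(c["world_from_camera"])
    W=P@T[:3,:3].T+T[:3,3]; W[d==0]=np.nan; return W
E
python3 - <<'E'
from h import *
ims=[]
for n in("top","side"):
    im,d,c=snap(n); np.savez(n,im=im,d=d,W=cloud(d,c)); 
    cv2.imwrite(f"pics/{n}.png",im[...,::-1]); print(n,np.round(np.array(c["world_from_camera"]),3).tolist())
o=observe();print(o)
E
```

```text
pics
top [[0.005, -0.997, 0.076, 0.433], [-1.0, -0.004, 0.009, -0.039], [-0.009, -0.076, -0.997, 1.15], [0.0, 0.0, 0.0, 1.0]]
side [[-0.962, -0.151, 0.228, 0.292], [-0.273, 0.515, -0.813, 0.855], [0.005, -0.844, -0.536, 0.74], [0.0, 0.0, 0.0, 1.0]]
{'time_s': 0.1, 'q': array([ 1.18288587e+00,  2.21163473e-01,  1.52749395e+00,  1.26756517e-05,
        1.39467691e+00, -1.26083721e-01]), 'joint_velocities': array([-0.00119335, -0.00156794, -0.00250162, -0.00066456,  0.00085751,
       -0.00117386]), 'joint_torque': array([ 1.59824198e-03, -4.98242748e+01, -3.90543902e+01, -2.57337579e-04,
        5.70547025e-03,  4.85171097e-05]), 'eef_pos': array([0.16156415, 0.6032025 , 0.23030004]), 'tcp_rot': array([-1.70404294,  1.5690546 , -1.96587191]), 'ft_force': array([ 1.06419143,  0.60300573, -0.55434346]), 'torque': array([ 0.00936831,  0.01394067, -0.02000577]), 'opening': 0.08556433328276383}
```

View pics/top.png

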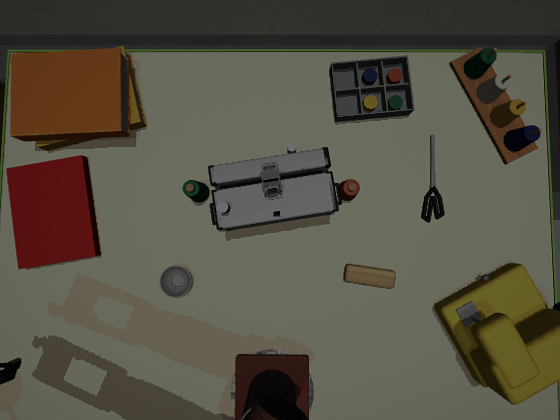

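View pics/side.png

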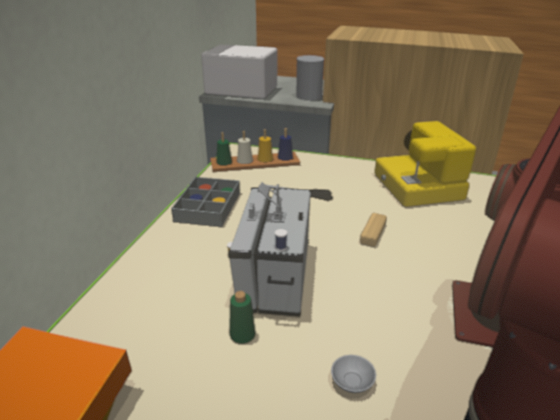

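The top view shows the case at about (272,190), with the lid on the far side (+x) and the latch at (272,180). spool_a is at (224,208), and cones stand at both ends. Next I'll measure the case pose and the latch state.

```bash
python3 - <<'E'
from h import *
t=np.load("top.npz");W=t["W"];s=np.load("side.npz");S=s["W"]
roi=np.zeros(W.shape[:2],bool);roi[135:240,200:350]=1
m=roi&(W[...,2]>.174)&(W[...,2]<.187)
P=W[m];print(len(P),np.median(P[:,2]))
# deep half: largest component
k,l,st,ce=cv2.connectedComponentsWithStats(m.astype(np.uint8),connectivity=4)
for i in range(1,k):
    if st[i,4]>150:
        Q=W[l==i];print(i,st[i],Q[:,:2].mean(0),cv2.minAreaRect(Q[:,:2].astype(np.float32)*1000),np.median(Q[:,2]))
hi=roi&(W[...,2]>.189)
k,l,st,ce=cv2.connectedComponentsWithStats(hi.astype(np.uint8))
for i in range(1,k):
    Q=W[l==i]
    if st[i,4]>3: print('hi',st[i],Q.mean(0).round(4),Q.max(0).round(4),Q.min(0).round(4))
a=cv2.resize(t["im"][135:240,205:345],None,fx=4,fy=4,interpolation=2)
b=cv2.resize(s["im"][170:310,215:335],None,fx=3,fy=3,interpolation=2)
o=np.zeros((424,560,3),np.uint8);o[:420]=a
cv2.imwrite("pics/c1.png",cv2.convertScaleAbs(np.hstack([o[:420],np.zeros((420,240,3),np.uint8)])[...,::-1],alpha=1.6)) 
b=cv2.resize(s["im"][175:255,225:325],None,fx=7,fy=7,interpolation=2);cv2.imwrite("pics/c2.png",cv2.convertScaleAbs(b[...,::-1],alpha=1.3))
# side cloud latch heights
q=(S[...,2]>.186)&(S[...,2]<.3);q[:170]=0;q[260:]=0;q[:,:220]=0;q[:,330:]=0
np.save("latch.npy",S[q]);print(q.sum(),S[q].min(0),S[q].max(0))
E
```

```text
6607 0.1787988492634779
1 [ 208  147  123   39 2021] [0.60539536 0.00465032] ((605.583251953125, 5.1543731689453125), (49.173038482666016, 301.5301818847656), 9.358072280883789) 0.1774846603295065
3 [ 211  171  128   59 4482] [ 0.51869616 -0.01266456] ((519.997802734375, -9.188827514648438), (99.32749938964844, 302.09747314453125), 9.446759223937988) 0.17932173471249613
hi [260 162  22  34 387] [ 0.5654 -0.0017  0.2401] [0.6091 0.0209 0.2648] [ 0.5312 -0.0262  0.1933]
hi [217 202  13  11 112] [0.4996 0.1103 0.2167] [0.5118 0.1235 0.2231] [0.4881 0.0991 0.1892]
hi [273 211   7   5  28] [ 0.488  -0.0142  0.1926] [ 0.4929 -0.0068  0.197 ] [ 0.4829 -0.0214  0.1892]
616 [ 0.48163589 -0.02803393  0.18609767] [0.60831089 0.12560734 0.26535896]
```

View pics/c2.png

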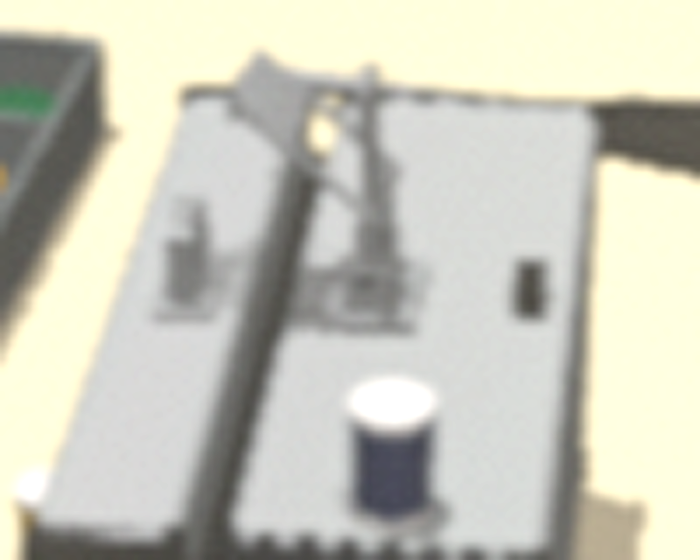

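```bash
cat >> h.py <<'E'
YAW=0.164; O=np.array([0.5703,-0.0008,0.0]); Rc=np.array([[np.cos(YAW),-np.sin(YAW),0],[np.sin(YAW),np.cos(YAW),0],[0,0,1]])
def c2w(p): return O+Rc@(np.asarray(p,float)/1000)
def w2c(P): return (P-O)@Rc*1000
E
python3 - <<'E'
from h import *
for n in("top","side"):
    z=np.load(n+".npz");P=w2c(z["W"].reshape(-1,3));g=z["im"].reshape(-1,3)
    k=(np.abs(P[:,1])<26)&(P[:,2]>184)&(P[:,2]<290)&(P[:,0]>-60)&(P[:,0]<70)
    P=P[k];print(n,len(P))
    H=np.full((12,14),'   .')
    for i in range(12):
        for j in range(14):
            q=(P[:,0]//10==j-6)&((P[:,2]-184)//8==11-i)
            if q.sum(): H[i,j]='%4d'%q.sum()
    print('x from -60 step 10; z down from 280');
    for i in range(12): print(184+8*(11-i),''.join(H[i]))
    lo=P[(P[:,2]>186)&(P[:,0]>20)&(P[:,2]<222)];print('keeper zone',lo.min(0),lo.max(0),np.median(lo,0)) if len(lo) else 0
    up=P[P[:,2]>230];print('mean y up',up[:,1].mean(),up[:,1].min(),up[:,1].max())
    for p in up[np.argsort(up[:,0])][::max(1,len(up)//25)]: print(p.round())
E
```

```text
top 406
x from -60 step 10; z down from 280
272    .   .   .   .   .   .   .   .   .   .   .   .   .   .
264    .   .   .   5   .   .   1   1   .   .   .   .   .   .
256    .   .   4  19   .   .  61  29   .   .   .   .   .   .
248    .   .   6   .   .  52  31   6   .   .   .   .   .   .
240    .   .   4   .   9  20   .   .   .   .   .   .   .   .
232    .   .   6   8   8   .   .   .   .   .   .   .   .   .
224    .   .   8   8   .   .   .   .   .   .   .   .   .   .
216    .   .  10   .   .   .   .   .   .   .   .   .   .   .
208    .   .   9   .   .   .   .   .   1   3   .   .   .   .
200    .   .  23   3   .   .   .   .   4  34   .   .   .   .
192    .   .   6   7   .   .   .   .   1   .   .   .   .   .
184    .  11   7   1   .   .   .   .   .   .   .   .   .   .
keeper zone [ 28.53377514 -13.94034911 193.79859611] [ 37.35936848  13.57031363 211.34795985] [ 33.25280521   0.23386225 206.01045615]
mean y up -0.02785661127177253 -21.399268974568596 21.01424252873675
[-31.  -0. 246.]
[-31.   9. 254.]
[-30.  -8. 264.]
[-28.   6. 264.]
[-26.   3. 264.]
[-22.  18. 233.]
[-16.  19. 240.]
[
[... 1110 characters left out ...]
 9  13   .   .   .   .
keeper zone [ 27.32180885 -14.93147868 186.78935943] [ 37.11601697  16.64023592 208.74705347] [ 31.56076992   9.67703645 202.9697155 ]
mean y up 2.2835456864388006 -21.81658806276385 22.718010302072365
[-32.  -7. 245.]
[-32. -10. 251.]
[-31.   9. 245.]
[-31. -14. 244.]
[-29.  -8. 262.]
[-29.  10. 240.]
[-29.   6. 260.]
[-27. -13. 262.]
[-23. -19. 232.]
[-19. -20. 237.]
[-14.  20. 240.]
[-12. -18. 243.]
[ -8. -13. 248.]
[ -7.  -4. 250.]
[ -5.  19. 247.]
[ -4.  -9. 249.]
[ -2. -18. 250.]
[ -1.  20. 250.]
[  0.  -3. 255.]
[  1. -11. 256.]
[  3. -21. 256.]
[  4. -13. 260.]
[  5.  -6. 259.]
[  6. -14. 259.]
[  8.  -9. 262.]
[  9. -17. 260.]
[ 11.   2. 263.]
[ 14.  12. 257.]
```

```bash
cat >> h.py <<'E'
ORI=[0,np.pi/2,YAW]
def st(t=''):
    o=observe();print(t,'t%.2f'%o["time_s"],'case',w2c(o["eef_pos"]).round(1),'F',(Rc.T@o["ft_force"]).round(1)); return o
E
python3 - <<'E'
from h import *
print(inverse_kinematics(c2w([-65,0,300]),ORI))
p=observe()["eef_pos"]; 
gripper_to(0.0,20)
move_l(p+[0,0,.09],feed=.25)
movep(c2w([-68,0,310]),ORI); st('above')
move_l(c2w([-60,0,247]),feed=.1); st('ready')
print(move_l(c2w([-44,0,247]),feed=.06,max_force=5)); st()
print(move_l(c2w([-8,0,247]),feed=.03,max_force=6)); st('stop')
im,d,c=snap("side");np.savez("s2",W=cloud(d,c));cv2.imwrite("pics/s2.png",cv2.resize(im[150:260,190:350],None,fx=5,fy=5,interpolation=2)[...,::-1])
E
```

```text
[-0.17841654 -0.10513019  1.73846491  0.          1.50825793 -1.91321287]
above t3.87 case [-67.8   0.6 310. ] F [0.1 0.2 0.7]
ready t4.65 case [-59.7  -0.  247.5] F [-0.  -1.   0.2]
False
 t5.07 case [-43.6  -0.  247.1] F [0.3 0.1 0.1]
True
stop t5.90 case [-19.6   0.  246.5] F [-3.9 -0.1  5.4]
```

View pics/s2.png

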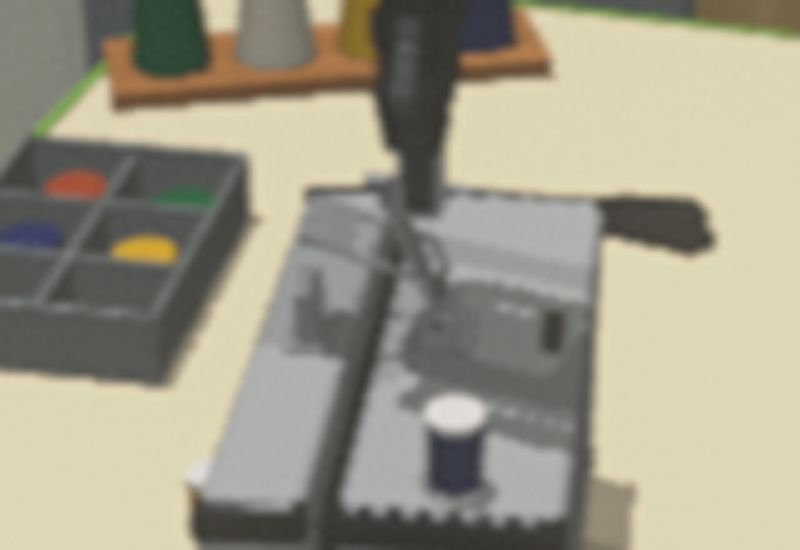

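The lever now leans over towards the keeper, tip at about (378,185), and the claw has come lower at (340,225). I'll check the angles from depth before pressing.

```bash
python3 - <<'E'
from h import *
P=w2c(np.load("s2.npz")["W"].reshape(-1,3))
k=(np.abs(P[:,1])<12)&(P[:,2]>212)&(P[:,2]<275)&(P[:,0]>-50)&(P[:,0]<60)
Q=P[k]
for q in Q[np.argsort(Q[:,0])][::max(1,len(Q)//40)]: print(q.round().astype(int).tolist(),end=' ')
k=(np.abs(P[:,1])<26)&(P[:,2]>210)&(P[:,2]<275)&(P[:,0]>10)&(P[:,0]<60);print('\nclaw',P[k][:,[0,2]].mean(0),P[k].max(0),P[k].min(0))
E
```

```text
[-33, 2, 258] [-32, -1, 271] [-31, 8, 263] [-31, 6, 267] [-29, 8, 258] [-29, 5, 264] [-27, 12, 270] [-25, -4, 214] [-25, -10, 216] [-23, 12, 270] [-22, 10, 274] [-22, 7, 223] [-20, -6, 226] [-20, 10, 259] [-20, 8, 231] [-19, 0, 232] [-18, 10, 229] [-17, 5, 232] [-16, 12, 262] [-15, 9, 231] [-14, 3, 241] [-13, 8, 247] [-13, 7, 251] [-12, 4, 255] [-11, 9, 247] [-9, -4, 253] [-8, 8, 246] [-7, -2, 262] [-6, 9, 259] [-4, 9, 257] [10, -2, 237] [12, -1, 237] [15, -3, 238] [16, 4, 239] [18, 2, 239] [20, 6, 240] [22, 8, 242] [24, 8, 241] [27, -5, 242] [29, -6, 244] [31, 12, 235] 
claw [ 21.02785972 240.01476573] [ 33.34470815  21.55657003 245.72842118] [ 10.28687099 -22.46570032 234.6335127 ]
```

```bash
python3 - <<'E'
from h import *
move_l(c2w([-45,0,249]),feed=.1)
move_l(c2w([-45,0,305]),feed=.2)
move_l(c2w([37,0,305]),feed=.2)
move_l(c2w([37,0,255]),feed=.15)
print(move_l(c2w([37,0,224]),feed=.05,max_force=4)); o=st('down')
F0=None
for z in np.arange(223,196,-1.0):
    move_l(c2w([37,0,z]),feed=.015)
    o=st(z)
    if np.linalg.norm(o["ft_force"])>12: break
E
```

```text
False
down t8.59 case [ 37.  -0. 224.] F [ 0.1  0.5 -0.6]
223.0 t8.84 case [ 37.1  -0.  223.2] F [-0.5  0.2 -0.3]
222.0 t9.09 case [ 36.9   0.  221.9] F [-0.5 -0.  -1. ]
221.0 t9.34 case [ 37.    0.  220.9] F [-0.2  0.4  0.1]
220.0 t9.59 case [ 36.9   0.  219.9] F [ 1.2 -0.  -0.2]
219.0 t9.84 case [ 36.9   0.  218.9] F [ 0.6 -0.3  0.1]
218.0 t10.09 case [ 37.2  -0.  218.2] F [0.7 0.5 0.5]
217.0 t10.34 case [ 37.3  -0.  217.4] F [ 0.6 -0.9  3.5]
216.0 t10.59 case [ 37.5  -0.  216.4] F [2.  0.8 3.3]
215.0 t10.84 case [ 36.7   0.  214.6] F [0.2 0.2 2.1]
214.0 t11.09 case [3.62e+01 1.00e-01 2.13e+02] F [ 0.2 -0.4 -0.7]
213.0 t11.34 case [ 36.8   0.  212.8] F [-0.2  0.5 -0.9]
212.0 t11.59 case [ 3.720e+01 -1.000e-01  2.125e+02] F [-0.4 -0.2  3.3]
211.0 t11.84 case [ 3.750e+01 -1.000e-01  2.123e+02] F [-1.3  0.3  7. ]
210.0 t12.09 case [ 3.790e+01 -2.000e-01  2.121e+02] F [-1.8  0.9  9.1]
209.0 t12.34 case [ 38.4  -0.3 212. ] F [-2.   0.9 12.5]
```

The press shows a clear signature: a wedge peak of about 3.5 N at z 217, a drop, and a hard seat at z 212. The claw is caught, so I'll swing the lever back now.

```bash
cat > sw.py <<'E'
from h import *
move_l(c2w([37,0,225]),feed=.05); st('off')
move_l(c2w([37,0,300]),feed=.2)
move_l(c2w([22,0,300]),feed=.2)
move_l(c2w([20,0,247]),feed=.15); st('beside')
def tcp(a,r=57,t=2):
    x=-30-r*np.cos(a)+t*np.sin(a) if a<1.57 else -30-65*np.cos(a)+t
    return np.array([x+11,0,196+r*np.sin(a)+t*max(np.cos(a),0)])
print(move_l(c2w(tcp(1.9)),feed=.04,max_force=5)); st('touch')
for a in np.arange(1.85,-.001,-.05):
    move_l(c2w(tcp(a)),feed=.04)
    o=st('a%.2f'%a); f=np.linalg.norm(o["ft_force"])
    if f>15: print('STOP');break
im,d,c=snap("side");np.savez("s3",W=cloud(d,c));cv2.imwrite("pics/s3.png",cv2.resize(im[150:260,190:350],None,fx=5,fy=5,interpolation=2)[...,::-1])
E
python3 sw.py
```

```text
off t12.81 case [ 37.   -0.  224.9] F [ 0.6  0.4 -0.7]
beside t14.08 case [ 20.    0.  246.7] F [-0.1 -0.2  0.3]
False
touch t14.64 case [ 4.600e+00 -2.000e-01  2.511e+02] F [ 3.5 -0.1  2.6]
a1.85 t14.89 case [ 1.000e+00 -1.000e-01  2.509e+02] F [ 3.8 -0.1  2.5]
a1.80 t15.14 case [ -2.5   0.  251.3] F [2.2 0.3 2. ]
a1.75 t15.39 case [ -5.8   0.  251.8] F [2.1 0.1 1.4]
a1.70 t15.64 case [ -9.1   0.  252.3] F [ 1.8 -0.2  0.7]
a1.65 t15.89 case [-12.3   0.  252.7] F [ 2.5 -0.2  0.9]
a1.60 t16.14 case [-15.5   0.  252.8] F [ 1.7 -0.1 -0. ]
a1.55 t16.39 case [-1.850e+01  1.000e-01  2.529e+02] F [ 1.8 -0.  -0.5]
a1.50 t16.64 case [-21.3   0.  252.8] F [ 3.4  0.5 -0.6]
a1.45 t16.89 case [-24.2   0.  252.6] F [ 2.6 -0.  -2.2]
a1.40 t17.14 case [-27.    0.  252.3] F [ 3.2  0.1 -1.3]
a1.35 t17.39 case [-29.8   0.  252. ] F [ 3.8  0.3 -2.5]
a1.30 t17.64 case [-32.5   0.  251.5] F [ 2.7 -0.2 -1.8]
a1.25 t17.89 case [-35.2   0.  250.7] F [ 3.2  0.2 -2.3]
a1.20 t18.14 case [-37.9   0.  249.9] F [ 3.2  0.3 -2.3]
a1.15 t18.39 case [-40.5   0.  248.9] F [ 4.2  0.8 -2.1]
a1.10 t18.64 case [-43.1  -0. 
[... 686 characters left out ...]
 1.3 -1.1  0.5]
a0.45 t21.89 case [-69.7   0.  222.2] F [0.6 0.1 0.4]
a0.40 t22.14 case [-7.090e+01  1.000e-01  2.197e+02] F [ 0.1 -0.9  0.5]
a0.35 t22.39 case [-7.210e+01  1.000e-01  2.171e+02] F [ 0.4 -0.2  0.5]
a0.30 t22.64 case [-7.310e+01  1.000e-01  2.144e+02] F [-0.5  0.6 -0.6]
a0.25 t22.89 case [-7.400e+01  1.000e-01  2.117e+02] F [-0.1 -0.4 -0.1]
a0.20 t23.14 case [-7.470e+01  1.000e-01  2.089e+02] F [-0.7  0.8  0.2]
a0.15 t23.39 case [-75.3   0.  206.2] F [-0.3  0.7 -0.5]
a0.10 t23.64 case [-7.570e+01  1.000e-01  2.034e+02] F [0.3 0.1 0.1]
a0.05 t23.89 case [-7.600e+01  1.000e-01  2.005e+02] F [ 0.3 -0.2 -0.3]
a-0.00 t24.14 case [-7.590e+01 -1.000e-01  1.981e+02] F [ 0.6 -0.2  0.6]
```

View pics/s3.png

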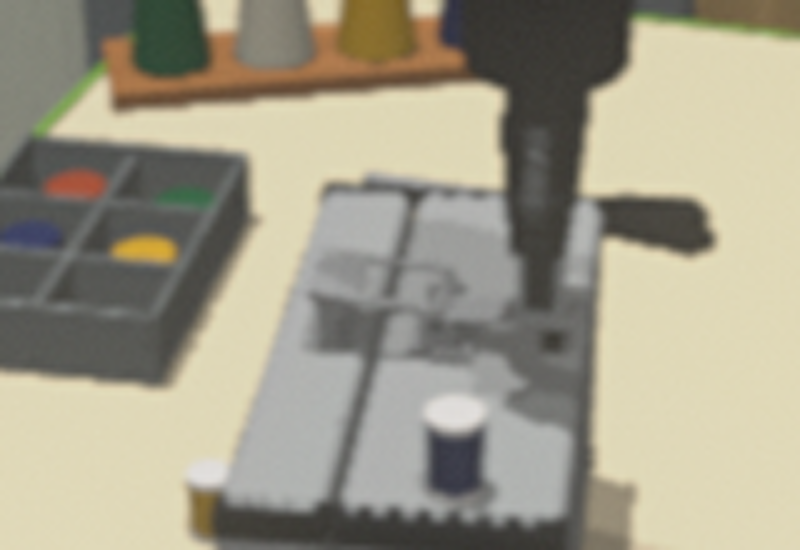

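The claw is hooked over the keeper bar at about (340,275), the gap at (370,330) has narrowed, and the lever lies under the finger. Next: press it home, back off and check the lid and lever.

```bash
python3 - <<'E'
from h import *
print(move_l(c2w([-80,0,202]),feed=.05)); 
print(move_l(c2w([-80,0,190]),feed=.015,max_force=10)); st('press'); hold(.2); st('press')
move_l(c2w([-80,0,215]),feed=.05); st()
move_l(c2w([-80,0,330]),feed=.25)
p=observe()["eef_pos"]
movep([0.162,0.604,0.32],ORI); st('away')
ims={}
for n in("top","side"):
    im,d,c=snap(n);W=cloud(d,c);P=w2c(W.reshape(-1,3))
    if n=="top":
        roi=np.zeros(W.shape[:2],bool);roi[135:240,200:350]=1
        m=roi&(W[...,2]>.172)&(W[...,2]<.187);k,l,s,_=cv2.connectedComponentsWithStats(m.astype(np.uint8),connectivity=4)
        for i in range(1,k):
            if s[i,4]>150: Q=w2c(W[l==i]);print(i,s[i],Q.mean(0).round(1),np.percentile(Q,[1,99],axis=0).round(1).tolist())
    k=(np.abs(P[:,1])<10)&(P[:,2]>187)&(P[:,2]<290)&(P[:,0]>-110)&(P[:,0]<70);Q=P[k]
    for x in range(-110,60,10):
        q=Q[(Q[:,0]>=x)&(Q[:,0]<x+10)]
        if len(q): print(x,len(q),np.median(q[:,2]).round(1),end='; ')
    print()
    ims[n]=im
a=cv2.resize(ims["top"][140:240,200:345],(390,269),interpolation=2);b=cv2.resize(ims["side"][150:260,190:350],(390,269),interpolation=2)
cv2.imwrite("pics/f.png",np.hstack([a,b])[...,::-1])
E
```

```text
False
True
press t24.92 case [-79.9  -0.  197.9] F [-1.7  0.5  6.1]
press t25.12 case [-79.9  -0.  197.9] F [-1.7  0.3  5.7]
 t25.62 case [-79.9  -0.  215.2] F [-0.2  1.  -0.9]
away t28.72 case [-303.1  662.9  320.1] F [ 0.7 -0.1  0.5]
1 [ 208  151  131   79 6397] [-26.5  -2.3 179.2] [[-98.6, -148.0, 174.3], [48.4, 147.6, 183.4]]
-100 28 198.0; -90 36 197.0; -80 33 197.4; -70 36 197.4; -60 35 196.2; -50 34 197.5; -40 35 198.2; -30 16 199.4; 0 12 210.7; 10 35 212.4; 20 36 212.4; 30 1 211.1; 
-100 17 198.8; -90 29 197.0; -80 21 198.0; -70 19 197.8; -60 22 198.4; -50 19 197.8; -40 21 197.9; -30 3 201.4; 0 9 212.0; 10 19 212.7; 20 17 213.9; 30 1 203.5;
```

View pics/f.png

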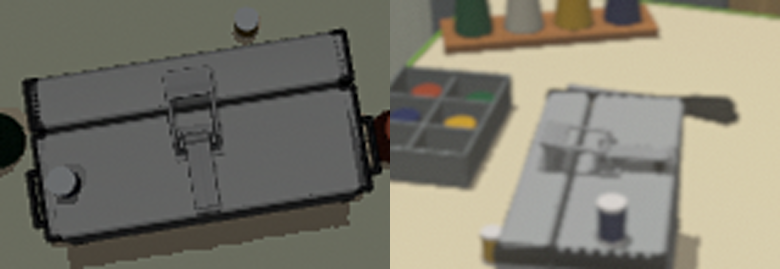

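```bash
python3 -c "
from plant import *
job_done()"
```

```text
the job is handed in; nothing more can be done
```

The case is latched shut and I've handed the job in, at about 29 s on the robot's clock. `job_done` reports no verdict.

- **Lever over:** I pushed it to its open stop. Depth measured about 2.0 rad, and the stop is at 1.95.
- **Claw caught:** The push force peaked at about 3.5 N, fell away, then rose steeply at z 212 mm. I stopped there at about 12.8 N, the highest force I logged.
- **Lever home:** Swinging it back took 5 N or less. It went past dead centre and I pressed it home, stopping on a 10 N force limit.

**Last checks**, with the arm well clear:
- **Lever:** it lies flat, with its top at 196–198 mm along its whole length.
- **Lid:** its outer edge is at case x ≈ 48 mm, where shut is 50. The two halves appear as one continuous surface in the depth image, so the gap is closed.
- **Claw:** it sits level over the keeper bar, at about 212 mm.
- **Bystanders:** the spools and cones by the case look unmoved in the pictures. I didn't measure any bystander, and the clapper, bowl and shears weren't fully in the final crops.

**One disagreement:** at the open stop the force pointed more upward than the lever's face suggested. The depth check confirmed the angle, so I went on. No check failed.

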